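Raise the sash of a plating hood to its pointer and start the airflow

ROBOT

A 6-joint arm with a two-finger parallel gripper is mounted at the origin on the work surface. World frame = base frame: x ahead of the robot, y to its left, z up, the work surface at z = 0. Lengths are in m, angles in rad, forces in N, time in s.
With the tool pointing down it reaches from about 0.25 to 0.775 m from the base axis. Payload 4 kg.
Tool frame: the origin (TCP) lies midway between the tips of the shut fingers; the grasp point (between the pads) lies 19 mm behind it; y points along the fingers, x is the direction in which the jaws open and shut, and the axes are right-handed (so a half turn about y gives the same grasp; the last joint's range is limited). The gripper opens to 94 mm and grips with 3 to 60 N. Pads are 16 mm wide; open, the fingers measure 119 mm over their backs; the gripper's body (75 mm by 177 mm) begins 78 mm behind the grasp point.
Start: joints at [-1.441, 0.087, 1.371, -0, 1.684, -0.103], TCP at [0.127, -0.535, 0.206] pointing down, gripper open.
Joint ranges: [-3.1, 3.1], [-0.76, 2.03], [0.27, 2.55], [-1.08, 4.22], [0.17, 2.65], [-2.57, 2.57]. Speed limits (rad/s): [2.79, 2.79, 3.14, 3.14, 3.14, 3.14].

INTERFACE

Orientations are given as [roll, pitch, yaw] about the fixed x, y, z axes, in that order (R = Rz(yaw) Ry(pitch) Rx(roll)).
In Python, from bench import robot, snapshot, camera_info, ticket gives the robot as it stands.
- The arm moves only by the shell command python3 -m creep 'ROWS'. ROWS is JSON, a list of rows, each an object with "slide": the shift along the tool's x, y, z in mm, a list of three; "roll": the turn about the tool's y in degrees; "grip": the closure, from 0 (fully open) to 1 (shut). In form: [{"slide": [x, y, z], "roll": roll, "grip": grip}, ...]. A call has 1 to 20 rows; each row is the pose to reach, as a shift and turn from the pose commanded when the call began, along the tool's axes at that moment; what a row does not reach only later rows make up. A row lasts 1/12 s, in which the tool goes at most 41.7 mm and 7.16 degrees, less where a joint would pass 70% of its speed; a pose out of reach is approached as far as the arm can. A call with a gripper value outside its range is refused whole. The fingers move at their own pace and stop on an object; the grip force is fixed at half the most. Time passes only in rows, so rows that repeat a pose let the fingers close. It gives the time, the measured TCP pose, the force and the opening at its end, in the units of the state.
- robot.get_obs(): the state, without advancing time (a new reading comes with each control period).
- snapshot(name): name is "side" or "top" or "wrist"; returns the picture (420x560x3 uint8, red, green, blue); there is no depth.
- camera_info(name): a dict with "fx", "fy", "cx", "cy" (pixels), "cam_to_world" (4x4, takes a point from camera to world coordinates). Camera axes: x right, y down, z forward; pixel columns grow to the right and rows downward; lengths in m; the calibration is good to about 2 mm. The wrist camera is an equidistant fisheye: a pixel r from the principal point sees the ray r / f radians off the axis. A picture is of the moment at which its call begins: read the wrist's pose just before it. camera_info takes no time and is no camera call; for the wrist camera it gives the pose at the moment of the call.
- ticket.close_job(): hands the job in, once; it reports no verdict.
The state is a dict: "time": time; "joint_positions": joint angles; "qvel": joint speeds; "joint_torque": joint torques, N m; "tool_pos": TCP position; "ee_rot": TCP orientation; "wrist_force": force on the tool from outside, world axes, zero at the start; "wrist_torque": the same for the moment, N m; "width": finger opening in m.
Only numpy, scipy, OpenCV 4.12 (cv2) and the standard library are available. Lean on these libraries where they do the work, as an engineer would, in place of code of your own. Each camera call takes 0.05 s, during which the arm holds its last target.

TASK

Get the hood ready for plating: with the fingertips beneath its lip, push the counterweighted sash up until the lip is level with the black pointer clip on the side rail and leave it standing there, without gripping the lip or pressing on the pane. Only then press the larger of the two buttons on the control box fully down to start the airflow and let it go; do not press the smaller button, and leave the pointer clip and everything else on the bench where it is.

Things in the scene. Friction and masses are not known exactly. Their poses are not given: they have to be found in the camera images.
- hood: White and aluminium bench hood, 260 deep x 300 wide x 440 mm tall, open front towards the robot; origin under its centre, x into the hood (away from the robot), y left, z up. A clear sash slides between two side rails that lean back 30 degrees, so sliding up it moves along (0.5, 0, 0.866) in these axes. The hood is fixed to the bench; its floor is 25 mm above it.
- lip_edge (a point): Middle of the lower front edge of the sash lip; axes as the hood. The lip is a flat aluminium bar along the bottom of the sash, 220 mm wide, standing out 46 mm square to it (so it rises 30 degrees towards the robot), 8 mm thick at the front edge, 12 mm nearer the pane. Beneath it the hood front is open, down to the hood floor.
- lip_end (a point): Middle of the left (+y) end face of the lip, half-way through its 12 mm thickness and 25 mm out from the sash. It moves with the sash; this is the point that must be level with clip_tip.
- clip_tip (a point): Tip of the black pointer clip (34 x 22 x 16 mm) clamped on the front of the left (+y) side rail; its 4 mm thin pointer faces inwards towards the lip and marks the wanted height. It lies on the line along which lip_end travels, about 3 mm to its left. The clip stays where it is unless it is pushed.
- sash (a joint): How far the sash has been slid up from closed, m along the rails, 0 to 0.27 (height change = 0.866 x this). The sash is counterweighted: it takes about 1 to 4 N along the rails to move either way and it stays where it is left. The clear pane (236 x 200 mm, above the lip) and the upper face of the lip are not to be pressed on or gripped.
- clip (a joint): Where the pointer clip is clamped, m along the same rails on the same scale as the sash; the two values are equal when the lip is level with the pointer.
- fan_top (a point): Centre of the top of the larger (36 mm across) of the two white push buttons on the control box, a grey box 85 x 150 x 35 mm that lies flat on the bench beside the hood, left or right. It is pressed straight down.
- fan (a joint): Travel of the larger button, m: 0 released, 0.006 fully down (about 5 N); it springs back.
- lamp_top (a point): Centre of the top of the smaller (18 mm across) button on the same box, 76 mm from the larger one; not to be pressed.
- lamp (a joint): Travel of the smaller button, m: 0 released, 0.005 fully down (about 4 N).
- plate_stack: stack of four covered rectangular culture plates, 86 x 128 x 58 mm; origin under its centre. Bystander.
- plate: single covered culture plate, 86 x 128 x 14.5 mm, lying inside the hood on its floor; origin under its centre. Bystander.
- tip_box: pipette tip box, 85 x 120 x 65 mm, grey with a clear lid; origin under its centre. Bystander.
- bottle: white plastic bottle, 64 mm across, 150 mm tall; origin under its centre. Bystander.
- jar: small amber jar, 48 mm across, 60 mm tall; origin under its centre. Bystander.
- pen: black marker pen lying down, 130 mm long (own x), 12 mm thick; origin under its centre. Bystander.
- tube_rack: white rack with four capped tubes, 60 x 110 x 78 mm; origin under its centre. Bystander.
There are look-alikes about, which are no part of the job. What is shaped like the part that bears fan_top but blue or purple is not meant.

How it is judged:
On the way, in this order (a step that is already met when the one before it is completed fails the run):
1. the sash stands with its lip level with the pointer (z of lip_end in the frame of clip_tip between -0.009 and 0.009 m and velocity of joint sash between -0.01 and 0.01 m/s), for 0.2 s.
2. the larger button is pressed down (value of joint fan above 0.0045 m), for 0.05 s.
3. the larger button is let go (value of joint fan below 0.0015 m), for 0.1 s.
At the end, for the whole second after the job is handed in: The sash is at rest with the left end of its lip within 9 mm in height of the pointer tip, and both buttons are released after the larger one was pressed (all of step 1 and value of joint each of fan, lamp below 0.0015 m); the robot touches nothing.
It fails at once if the larger button pressed while the lip is not level with the pointer (more than 12 mm off) (value of joint fan above 0.003 m and (z of lip_end in the frame of clip_tip below -0.012 m or z of lip_end in the frame of clip_tip above 0.012 m)).
It fails at once if the smaller button pressed (value of joint lamp above 0.0025 m).
It fails at once if the pane or the top of the lip pressed on or gripped (over 4 N) (contact force between any of sash_c1, sash_c2, sash_c3, sash_c4, sash_c5 and anything else above 4 N).
It fails at once if the pointer clip shifted along its rail by more than 5 mm (distance of clip_tip from where it was at the start of the episode above 0.005 m).
It fails at once if a bystander (plates, tip box, bottle, jar, pen, tube rack) shifted or lifted by more than 20 mm (distance of any of plate_stack, plate, tip_box, bottle, jar, pen, tube_rack from where it was at the start of the episode above 0.02 m).
It also fails if it takes over 50 s, if anything falls off the work surface, if the arm or the gripper's body presses on something with over 40 N, if the wrist force passes 120 N, or if a joint passes its speed limit or range.

## Working session

There is one attempt and no reset: what is moved stays moved. The work goes in short steps, Python scripts to look and compute and a shell command to move; the robot and the scene stay as the last step left them, time stands still between calls to the robot, and variables do not carry over. Pictures are saved under pics/ and viewed, and the job is handed in when it is done.

```bash
mkdir -p pics; ls
python3 - <<'E'
from bench import robot, snapshot, camera_info, ticket
import cv2, numpy as np
np.set_printoptions(precision=4,suppress=True)
print(robot.get_obs())
for n in ("side","top","wrist"):
    c=camera_info(n); print(n,c)
    cv2.imwrite(f"pics/{n}0.png",cv2.cvtColor(snapshot(n),cv2.COLOR_RGB2BGR))
E
```

```text
pics
{'time': 0.0, 'joint_positions': array([-1.4411,  0.088 ,  1.3722, -0.    ,  1.6836, -0.1031]), 'qvel': array([ 0.0005, -0.0011,  0.0005,  0.0008, -0.0005, -0.0012]), 'joint_torque': array([  0.0021, -34.018 , -30.2425,   0.0721,   0.0328,  -0.0002]), 'tool_pos': array([ 0.1268, -0.5346,  0.2043]), 'ee_rot': array([-1.5706,  0.0022, -1.338 ]), 'wrist_force': array([0.1411, 0.1893, 0.0955]), 'wrist_torque': array([-0.0079,  0.0316,  0.002 ]), 'width': 0.09386032229713567}
side {'fx': 382.7976720303242, 'fy': 382.7976720303242, 'cx': 278.32001775052436, 'cy': 211.52787100427824, 'cam_to_world': array([[-0.892 ,  0.3519, -0.2837,  0.8204],
       [ 0.4518,  0.7136, -0.5354,  0.6528],
       [ 0.014 , -0.6058, -0.7955,  0.9976],
       [ 0.    ,  0.    ,  0.    ,  1.    ]])}
top {'fx': 499.8132612650219, 'fy': 499.8132612650219, 'cx': 279.5935600772389, 'cy': 213.40157232771762, 'cam_to_world': array([[-0.0076, -0.9879,  0.1551,  0.2875],
       [-1.    ,  0.0071, -0.0037,  0.0584],
       [ 0.0026, -0.1551, -0.9879,  1.2929],
       [ 0.    ,  0.    ,  0.    ,  1.    ]])}
wrist {'fx': 325.19226210127806, 'fy': 325.19226210127806, 'cx': 278.4040090889552, 'cy': 205.2572567232735, 'cam_to_world': array([[ 0.2313, -0.934 , -0.2724,  0.2079],
       [-0.9729, -0.2227, -0.0625, -0.5155],
       [-0.0023,  0.2795, -0.9601,  0.3844],
       [ 0.    ,  0.    ,  0.    ,  1.    ]])}
```

View pics/side0.png

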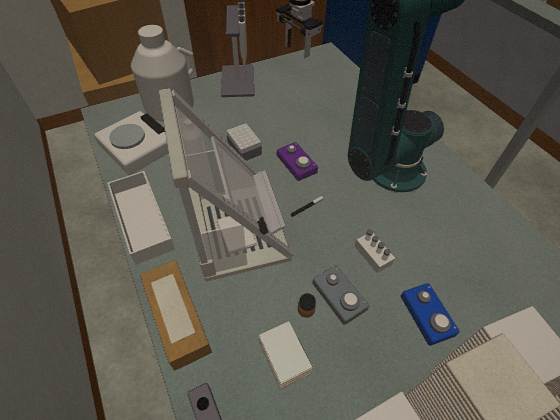

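View pics/top0.png

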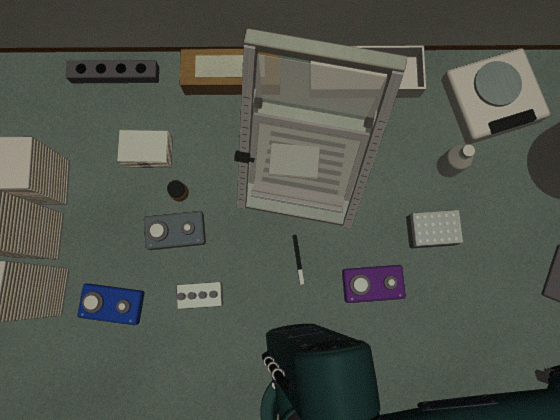

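View pics/wrist0.png

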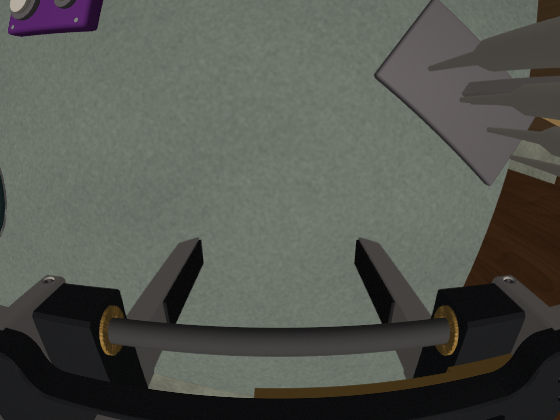

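Run:
```python
import cv2
a=cv2.imread("pics/top0.png")[20:240,225:425]
cv2.imwrite("pics/topz.png",cv2.resize(a,None,fx=2.7,fy=2.7,interpolation=cv2.INTER_CUBIC))
a=cv2.imread("pics/side0.png")[80:290,150:350]
cv2.imwrite("pics/sidez.png",cv2.resize(a,None,fx=2.8,fy=2.8,interpolation=cv2.INTER_CUBIC))
```

```text
(no output)
```

View pics/topz.png

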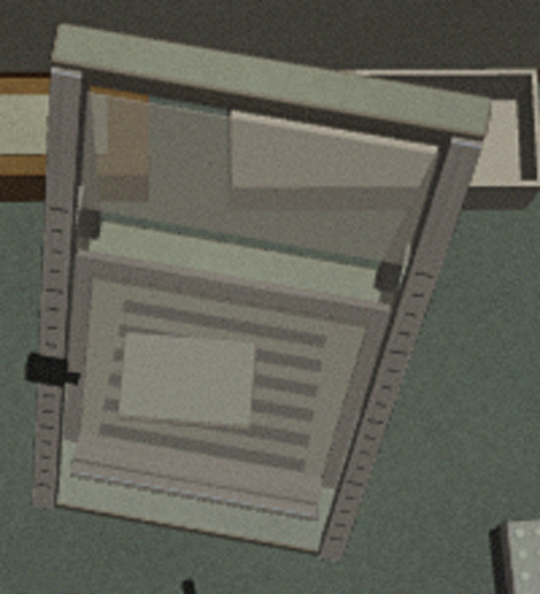

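View pics/sidez.png

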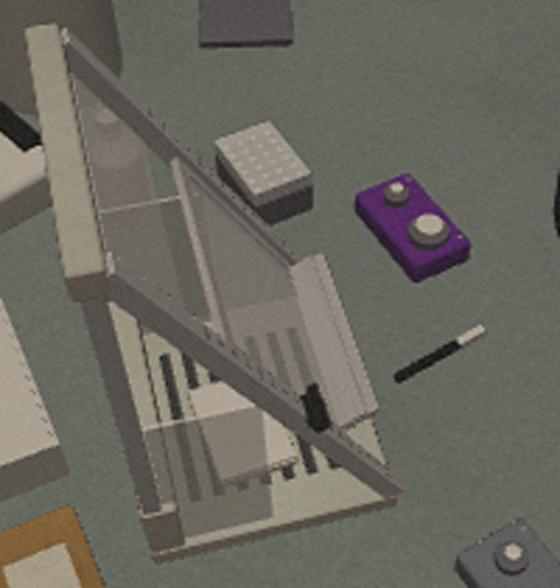

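Run:
```python
import cv2
def z(n,x0,y0,x1,y1,f,o):
    a=cv2.imread(f"pics/{n}0.png")[y0:y1,x0:x1]
    b=cv2.resize(a,None,fx=f,fy=f,interpolation=cv2.INTER_CUBIC)
    b=cv2.convertScaleAbs(b,alpha=1.5)
    for x in range(x0,x1,10): cv2.putText(b,str(x),((x-x0)*f,10),0,.35,(0,255,255)); cv2.line(b,((x-x0)*f,12),((x-x0)*f,18),(0,255,255))
    for y in range(y0,y1,10): cv2.putText(b,str(y),(0,(y-y0)*f+4),0,.35,(0,255,255))
    cv2.imwrite(f"pics/{o}.png",b)
z("top",230,140,360,235,6,"tz2")
z("side",220,165,310,280,5,"sz2")
z("side",300,220,380,330,5,"sz3")
z("top",135,200,215,260,8,"tz3")
```

```text
(no output)
```

View pics/tz2.png

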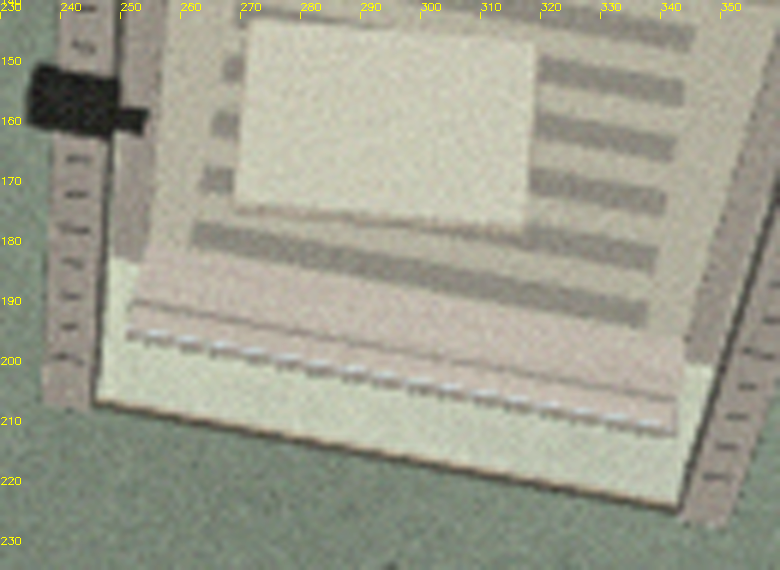

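View pics/sz2.png

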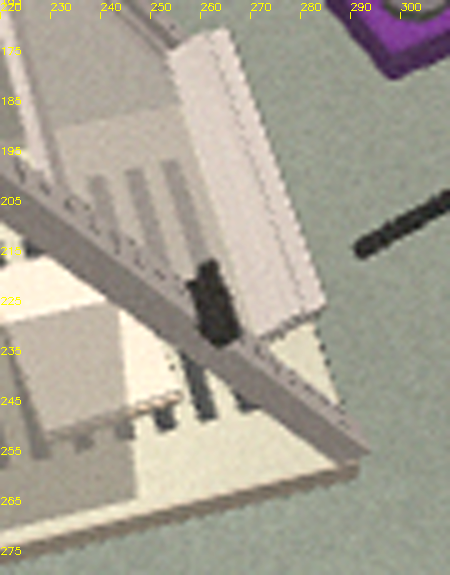

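View pics/sz3.png

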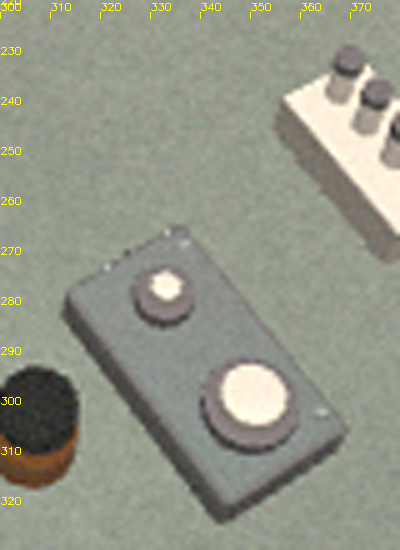

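View pics/tz3.png

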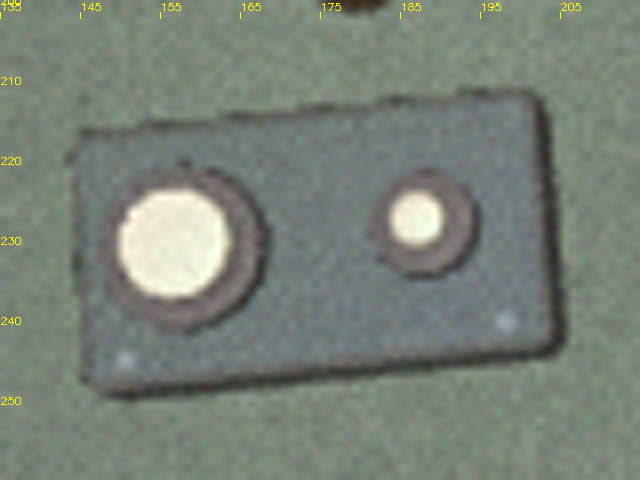

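```bash
cat > h.py <<'E'
import numpy as np
from bench import robot, snapshot, camera_info, ticket
np.set_printoptions(precision=4,suppress=True)
def ray(n,p):
    c=camera_info(n); T=c["cam_to_world"]
    d=np.array([(p[0]-c["cx"])/c["fx"],(p[1]-c["cy"])/c["fy"],1.])
    d=T[:3,:3]@d; return T[:3,3],d/np.linalg.norm(d)
def plane(n,p,z):
    o,d=ray(n,p); return o+d*(z-o[2])/d[2]
def tri(pt,ps):
    o1,d1=ray("top",pt);o2,d2=ray("side",ps)
    A=np.stack([d1,-d2],1); s=np.linalg.lstsq(A,o2-o1,rcond=None)[0]
    a=o1+s[0]*d1;b=o2+s[1]*d2
    return (a+b)/2,np.linalg.norm(a-b)
E
python3 - <<'E'
from h import *
L=tri((251,196),(285.3,226.5));R=tri((341.5,212),(266,171.5))
print("lipL",L,"lipR",R,np.linalg.norm(L[0]-R[0]))
v=L[0]-R[0]; print("yaw",np.arctan2(-v[0],v[1]))
a=plane("top",(245.5,206.7),.025);b=plane("top",(342.5,224.3),.025)
print("floor",a,b,np.linalg.norm(a-b)); v=a-b; print("yaw",np.arctan2(-v[0],v[1]))
print("clip outer block top/side",tri((237,156),(261,217)))
print("fan",tri((156.5,230.2),(351,298.5)),"lamp",tri((186.8,227),(333,276.8)))
for z in (.04,.045): print(plane("top",(156.5,230.2),z),plane("top",(186.8,227),z),plane("side",(351,298.5),z),plane("side",(333,276.8),z))
# ends of lip inner seam
print("bottom rail ", tri((237.5,207.5),(293,255)))
E
```

```text
lipL (array([0.5143, 0.121 , 0.124 ]), np.float64(0.002258748683795299)) lipR (array([ 0.4729, -0.0924,  0.124 ]), np.float64(0.0010974746092566915)) 0.2173670321519347
yaw -0.19181327016432467
floor [0.5046 0.1412 0.025 ] [ 0.4571 -0.1072  0.025 ] 0.25289629480115106
yaw -0.188845738983552
clip outer block top/side (array([0.5882, 0.1415, 0.2345]), np.float64(0.017003975917966686))
fan (array([0.4419, 0.3611, 0.0535]), np.float64(9.355239926113079e-05)) lamp (array([0.45  , 0.2854, 0.0528]), np.float64(0.0014902067366067973))
[0.4435 0.3645 0.04  ] [0.4511 0.2883 0.04  ] [0.4365 0.3569 0.04  ] [0.4455 0.2799 0.04  ]
[0.4429 0.3633 0.045 ] [0.4504 0.2873 0.045 ] [0.4385 0.3585 0.045 ] [0.4475 0.2819 0.045 ]
bottom rail  (array([0.5049, 0.1606, 0.0219]), np.float64(0.004342800361577861))
```

Run:
```python
from h import *
y=-.19
X=np.array([np.cos(y),np.sin(y),0]);Y=np.array([-np.sin(y),np.cos(y),0]);Z=np.array([0,0,1.])
L=np.array([0.5143,0.121,0.124])
for off in (-4,0,4): # measured edge point relative mid of front face
    trav=.5*X+.866*Z; inn=.866*X-.5*Z
    e=L+inn*.021+trav*off*1e-3
    o,d=ray("top",(254.3,160))
    # min distance between travel line (shifted 3mm left) and ray
    p=e+.003*Y
    A=np.stack([trav,-d],1); s=np.linalg.lstsq(A,o-p,rcond=None)[0]
    c=p+trav*s[0]; q=o+d*s[1]
    print(off,"lip_end",e,"s",s[0],"clip",c,"gap",(c-q), "dz",c[2]-e[2])
    # side projection of clip
    ci=camera_info("side");T=np.linalg.inv(ci["cam_to_world"]);k=T[:3,:3]@c+T[:3,3];print(k[0]/k[2]*ci["fx"]+ci["cx"],k[1]/k[2]*ci["fy"]+ci["cy"])
```

```text
-4 lip_end [0.5302 0.1179 0.11  ] s 0.1031110526860811 clip [0.5814 0.1112 0.1993] gap [0.0001 0.0008 0.0001] dz 0.08929417162614624
261.8546032412672 216.51126136100206
0 lip_end [0.5322 0.1176 0.1135] s 0.0991110526860809 clip [0.5814 0.1112 0.1993] gap [0.0001 0.0008 0.0001] dz 0.08583017162614608
261.8546032412673 216.51126136100206
4 lip_end [0.5341 0.1172 0.117 ] s 0.09511105268608099 clip [0.5814 0.1112 0.1993] gap [0.0001 0.0008 0.0001] dz 0.08236617162614614
261.8546032412672 216.51126136100206
```

```bash
python3 -m creep '[{"slide":[-200,-10,180],"roll":-40,"grip":1},{"slide":[-200,-10,180],"roll":-40,"grip":1},{"slide":[-200,-10,180],"roll":-40,"grip":1},{"slide":[-200,-10,180],"roll":-40,"grip":1},{"slide":[-200,-10,180],"roll":-40,"grip":1},{"slide":[-200,-10,180],"roll":-40,"grip":1},{"slide":[-474,-10,429],"roll":-110,"grip":1},{"slide":[-474,-10,429],"roll":-110,"grip":1},{"slide":[-474,-10,429],"roll":-110,"grip":1},{"slide":[-474,-10,429],"roll":-110,"grip":1},{"slide":[-474,-10,429],"roll":-110,"grip":1},{"slide":[-474,-10,429],"roll":-110,"grip":1},{"slide":[-474,-10,429],"roll":-110,"grip":1},{"slide":[-474,-10,429],"roll":-110,"grip":1},{"slide":[-474,-10,429],"roll":-110,"grip":1},{"slide":[-474,-10,429],"roll":-110,"grip":1},{"slide":[-474,-10,429],"roll":-110,"grip":1},{"slide":[-474,-10,429],"roll":-110,"grip":1},{"slide":[-474,-10,429],"roll":-110,"grip":1}]'; python3 -c "
from h import *
print(robot.get_obs())"
```

```text
time: 1.73
tool_pos: [0.4345, 0.0242, 0.2152]
ee_rot: [-1.571, 0.001, 0.579]
wrist_force: [-0.6, -0.8, -0.1]
width: 0.0005
{'time': 1.7333, 'joint_positions': array([-0.0741, -0.173 ,  1.6019, -0.0008,  1.7134, -0.6535]), 'qvel': array([-0.0242, -0.0109,  0.0024,  0.0011, -0.0028, -0.005 ]), 'joint_torque': array([  0.6067, -22.5978, -30.321 ,   0.0888,   0.0491,   0.0019]), 'tool_pos': array([0.4345, 0.0242, 0.2152]), 'ee_rot': array([-1.571 ,  0.001 ,  0.5793]), 'wrist_force': array([-0.6254, -0.7989, -0.0596]), 'wrist_torque': array([ 0.0075, -0.121 , -0.0165]), 'width': 0.0005269752412622357}
```

```bash
python3 -m creep '[{"slide":[0,0,0],"roll":-46,"grip":1},{"slide":[0,0,0],"roll":-46,"grip":1},{"slide":[0,0,0],"roll":-46,"grip":1},{"slide":[0,0,0],"roll":-46,"grip":1},{"slide":[0,0,0],"roll":-46,"grip":1},{"slide":[0,0,0],"roll":-46,"grip":1},{"slide":[0,0,0],"roll":-46,"grip":1},{"slide":[0,0,0],"roll":-46,"grip":1},{"slide":[0,0,0],"roll":-46,"grip":1}]'
python3 - <<'E'
from h import *
import cv2
o=robot.get_obs();print(o["tool_pos"],o["ee_rot"],o["wrist_force"],o["joint_positions"])
for n in("wrist","side","top"):cv2.imwrite(f"pics/{n}1.png",cv2.cvtColor(snapshot(n),cv2.COLOR_RGB2BGR))
E
```

```text
time: 2.48
tool_pos: [0.4346, 0.0237, 0.2156]
ee_rot: [-1.571, 0.0, 1.38]
wrist_force: [-0.5, 0.4, -0.3]
width: 0.0003
[0.4346 0.0237 0.2156] [-1.5712  0.0003  1.3797] [-0.5384  0.3746 -0.2748] [-0.0757 -0.1737  1.6018 -0.0003  1.7132 -1.4554]
```

View pics/wrist1.png

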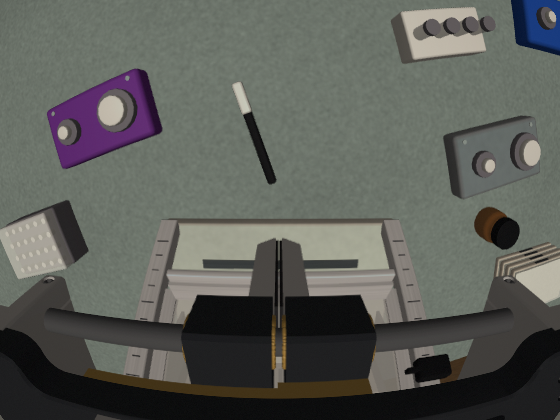

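View pics/side1.png

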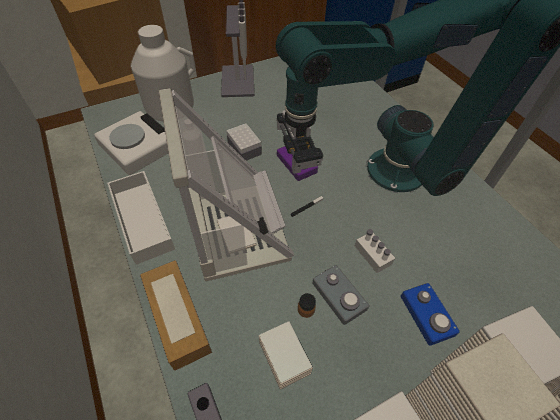

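```bash
python3 -m creep '[{"slide":[0,30,0],"roll":0,"grip":1},{"slide":[0,60,0],"roll":0,"grip":1},{"slide":[0,90,0],"roll":0,"grip":1},{"slide":[0,120,0],"roll":0,"grip":1},{"slide":[0,120,-15],"roll":0,"grip":1},{"slide":[0,120,-30],"roll":0,"grip":1},{"slide":[0,120,-38],"roll":0,"grip":1},{"slide":[0,120,-38],"roll":0,"grip":1},{"slide":[0,120,-38],"roll":0,"grip":1}]'
python3 - <<'E'
from h import *
import cv2
o=robot.get_obs();print(o["tool_pos"],o["ee_rot"],o["wrist_force"])
for n in("wrist","side","top"):cv2.imwrite(f"pics/{n}2.png",cv2.cvtColor(snapshot(n),cv2.COLOR_RGB2BGR))
a=cv2.imread("pics/side2.png")[130:270,200:360]
cv2.imwrite("pics/side2z.png",cv2.resize(a,None,fx=4,fy=4,interpolation=cv2.INTER_CUBIC))
E
```

```text
time: 3.38
tool_pos: [0.4726, 0.0179, 0.096]
ee_rot: [-1.571, -0.0, 1.384]
wrist_force: [-0.0, -0.2, -1.1]
width: 0.0003
[0.4726 0.0179 0.096 ] [-1.5711 -0.      1.3841] [-0.0323 -0.2098 -1.0809]
```

View pics/side2z.png

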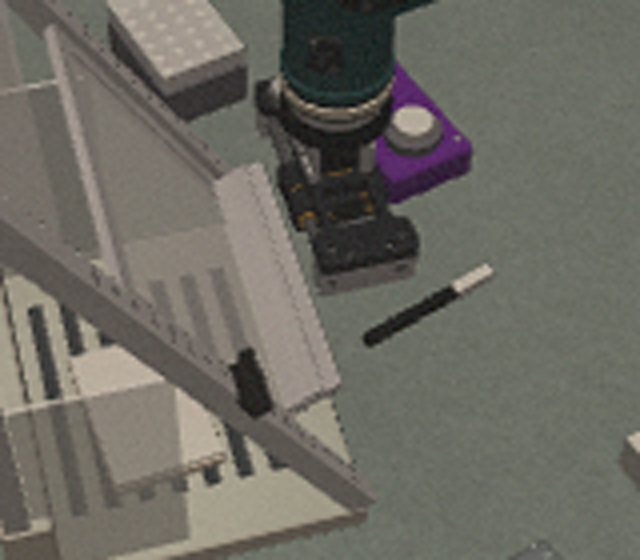

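View pics/wrist2.png

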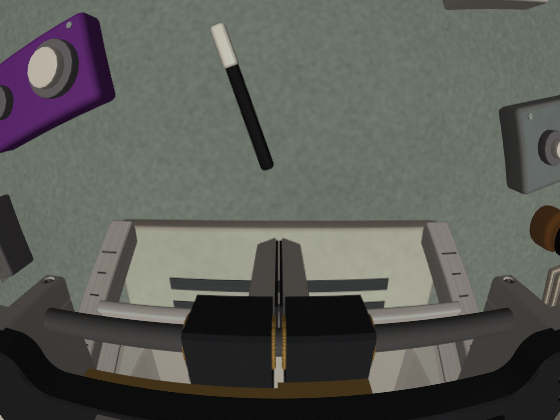

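```bash
python3 -m creep '[{"slide":[0,0,-5],"roll":0,"grip":1},{"slide":[0,0,-10],"roll":0,"grip":1},{"slide":[0,0,-10],"roll":0,"grip":1},{"slide":[0,0,-10],"roll":0,"grip":1}]';python3 -m creep '[{"slide":[0,0,-1],"roll":0,"grip":1},{"slide":[0,0,-2],"roll":0,"grip":1},{"slide":[0,0,-2],"roll":0,"grip":1}]';python3 -m creep '[{"slide":[0,0,-1],"roll":0,"grip":1},{"slide":[0,0,-2],"roll":0,"grip":1},{"slide":[0,0,-2],"roll":0,"grip":1}]'
```

```text
time: 3.87
tool_pos: [0.4824, 0.0161, 0.0955]
ee_rot: [-1.571, 0.0, 1.385]
wrist_force: [-0.4, -0.0, 0.3]
width: 0.0006
time: 4.12
tool_pos: [0.4838, 0.0158, 0.0954]
ee_rot: [-1.57, 0.0, 1.385]
wrist_force: [-1.7, -0.0, 0.9]
width: 0.0008
time: 4.37
tool_pos: [0.484, 0.0158, 0.0953]
ee_rot: [-1.566, 0.0, 1.385]
wrist_force: [-6.8, 0.9, 3.5]
width: 0.0003
```

```bash
python3 -m creep '[{"slide":[0,-2,0],"roll":0,"grip":1},{"slide":[0,-4,-1],"roll":0,"grip":1},{"slide":[0,-6,-2],"roll":0,"grip":1},{"slide":[0,-8,-3],"roll":0,"grip":1}]';python3 -c "
import cv2
from h import *
cv2.imwrite('pics/side3.png',cv2.cvtColor(snapshot('side'),cv2.COLOR_RGB2BGR)[130:270,200:360].repeat(4,0).repeat(4,1))
"
```

```text
time: 4.7
tool_pos: [0.4886, 0.0149, 0.1034]
ee_rot: [-1.569, 0.0, 1.385]
wrist_force: [-3.1, 0.9, -0.3]
width: 0.0001
```

View pics/side3.png

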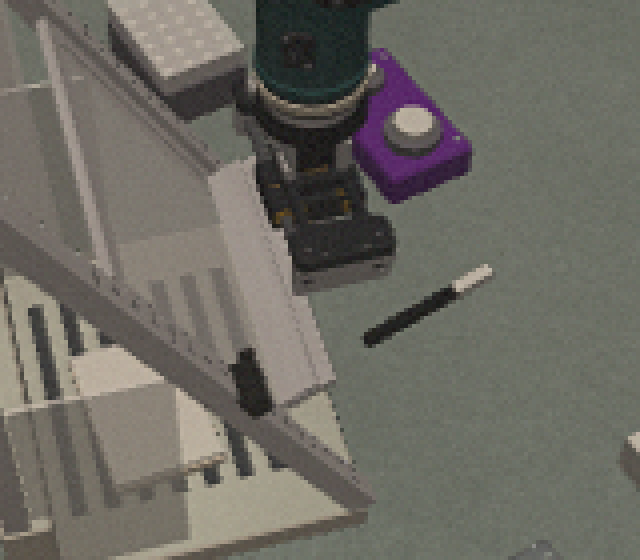

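```bash
python3 -m creep '[{"slide":[0,-3.5,-2],"roll":0,"grip":1},{"slide":[0,-7,-4],"roll":0,"grip":1},{"slide":[0,-10.5,-6],"roll":0,"grip":1},{"slide":[0,-14,-8],"roll":0,"grip":1},{"slide":[0,-17.5,-10],"roll":0,"grip":1},{"slide":[0,-21,-12],"roll":0,"grip":1},{"slide":[0,-24.5,-14],"roll":0,"grip":1},{"slide":[0,-28,-16],"roll":0,"grip":1},{"slide":[0,-31.5,-18],"roll":0,"grip":1},{"slide":[0,-35,-20],"roll":0,"grip":1},{"slide":[0,-35,-20],"roll":0,"grip":1}]';python3 -c "
import cv2
from h import *
for n in('top','side'):cv2.imwrite(f'pics/{n}4.png',cv2.cvtColor(snapshot(n),cv2.COLOR_RGB2BGR))
cv2.imwrite('pics/side4z.png',cv2.imread('pics/side4.png')[150:270,220:320].repeat(5,0).repeat(5,1))
cv2.imwrite('pics/top4z.png',cv2.imread('pics/top4.png')[120:230,230:360].repeat(5,0).repeat(5,1))
"
```

```text
time: 5.67
tool_pos: [0.5094, 0.0109, 0.1398]
ee_rot: [-1.572, 0.0, 1.385]
wrist_force: [-6.2, -0.7, 2.7]
width: 0.0004
```

View pics/side4z.png

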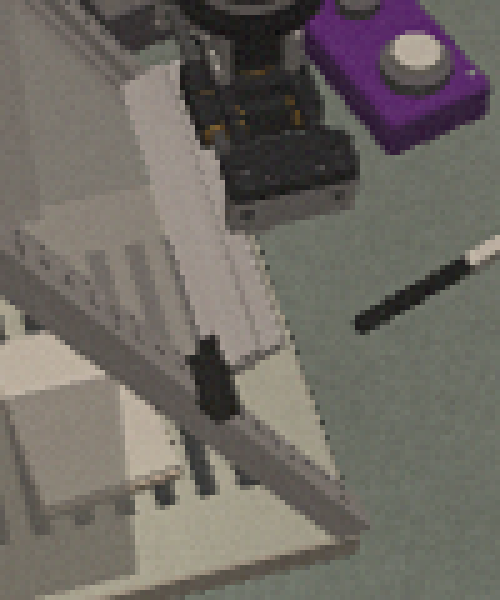

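View pics/top4z.png

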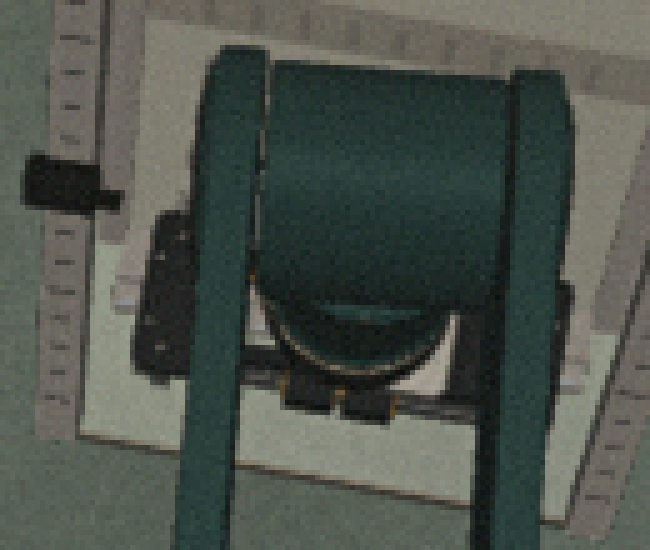

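```bash
cat >> h.py <<'E'
yw=-.19
X=np.array([np.cos(yw),np.sin(yw),0]);Y=np.array([-np.sin(yw),np.cos(yw),0]);Z=np.array([0,0,1.])
trav=.5*X+.866*Z
def S(p,n="side",L=np.array([0.5143,0.121,0.124])):
    o,d=ray(n,p); A=np.stack([trav,-d],1); s=np.linalg.lstsq(A,o-L,rcond=None)[0]
    return s[0],np.linalg.norm(L+trav*s[0]-o-d*s[1])
E
python3 -c "
from h import *
print(S((285.3,226.5)),S((277.4,218.4)),S((253,182.5),'top'))"
```

```text
(np.float64(0.0016619918157682447), np.float64(0.0005077372571344866)) (np.float64(0.05218080632907886), np.float64(0.0022204796261508512)) (np.float64(0.04694660038292599), np.float64(0.0016339851470704098))
```

```bash
python3 -m creep '[{"slide":[0,-3.5,-2],"roll":0,"grip":1},{"slide":[0,-7,-4],"roll":0,"grip":1},{"slide":[0,-10.5,-6],"roll":0,"grip":1},{"slide":[0,-14,-8],"roll":0,"grip":1},{"slide":[0,-17.5,-10],"roll":0,"grip":1},{"slide":[0,-21,-12],"roll":0,"grip":1},{"slide":[0,-24.5,-14],"roll":0,"grip":1},{"slide":[0,-28,-16],"roll":0,"grip":1},{"slide":[0,-31.5,-18],"roll":0,"grip":1},{"slide":[0,-33,-19],"roll":0,"grip":1},{"slide":[0,-33,-19],"roll":0,"grip":1}]';python3 -c "
import cv2
from h import *
for n in('top','side','wrist'):cv2.imwrite(f'pics/{n}5.png',cv2.cvtColor(snapshot(n),cv2.COLOR_RGB2BGR))
cv2.imwrite('pics/side5z.png',cv2.imread('pics/side5.png')[170:250,230:310].repeat(7,0).repeat(7,1))
cv2.imwrite('pics/top5z.png',cv2.imread('pics/top5.png')[120:210,230:330].repeat(6,0).repeat(6,1))
"
```

```text
time: 6.68
tool_pos: [0.5279, 0.0073, 0.1725]
ee_rot: [-1.572, 0.0, 1.385]
wrist_force: [-4.9, 0.0, 2.7]
width: 0.0004
```

View pics/side5z.png

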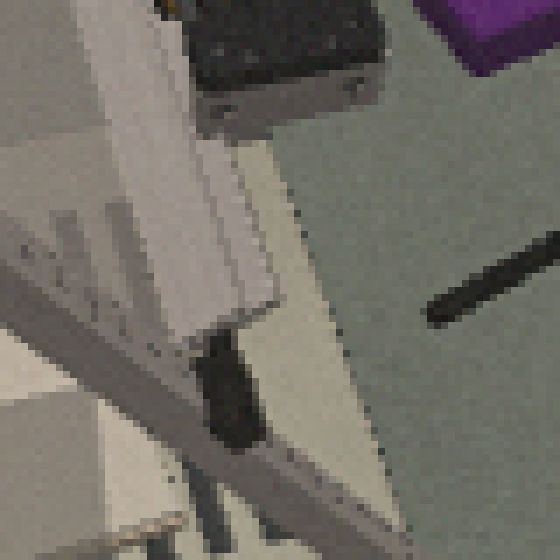

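View pics/top5z.png

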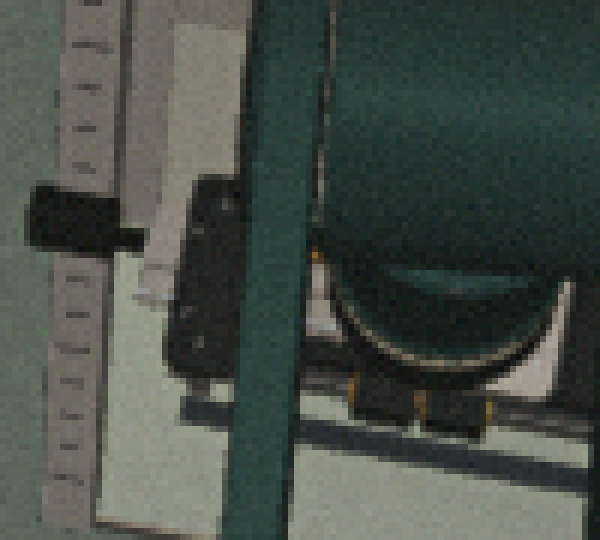

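View pics/wrist5.png

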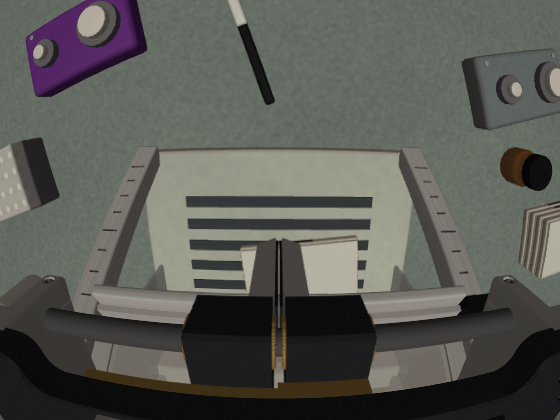

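```bash
python3 -m creep '[{"slide":[0,-2,-1],"roll":0,"grip":1},{"slide":[0,-4,-2],"roll":0,"grip":1},{"slide":[0,-6,-3],"roll":0,"grip":1},{"slide":[0,-8,-4.5],"roll":0,"grip":1},{"slide":[0,-8,-4.5],"roll":0,"grip":1},{"slide":[0,-8,-4.5],"roll":0,"grip":1}]';python3 -m creep '[{"slide":[0,0,4],"roll":0,"grip":1},{"slide":[0,0,8],"roll":0,"grip":1},{"slide":[0,0,16],"roll":0,"grip":1},{"slide":[0,0,40],"roll":0,"grip":1},{"slide":[0,0,70],"roll":0,"grip":1},{"slide":[0,0,100],"roll":0,"grip":1},{"slide":[0,0,130],"roll":0,"grip":1},{"slide":[0,0,160],"roll":0,"grip":1},{"slide":[0,0,160],"roll":0,"grip":1}]';python3 -c "
import cv2
from h import *
for n in('top','side','wrist'):cv2.imwrite(f'pics/{n}6.png',cv2.cvtColor(snapshot(n),cv2.COLOR_RGB2BGR))
cv2.imwrite('pics/side6z.png',cv2.imread('pics/side6.png')[150:250,220:310].repeat(6,0).repeat(6,1))
cv2.imwrite('pics/top6z.png',cv2.imread('pics/top6.png')[120:210,230:360].repeat(6,0).repeat(6,1))
"
```

```text
time: 7.33
tool_pos: [0.5322, 0.0066, 0.1801]
ee_rot: [-1.572, 0.0, 1.385]
wrist_force: [-4.3, -0.5, 2.4]
width: 0.0003
time: 8.08
tool_pos: [0.3707, 0.0375, 0.1795]
ee_rot: [-1.571, -0.001, 1.386]
wrist_force: [-0.3, 0.8, -0.6]
width: 0.0005
```

View pics/side6z.png

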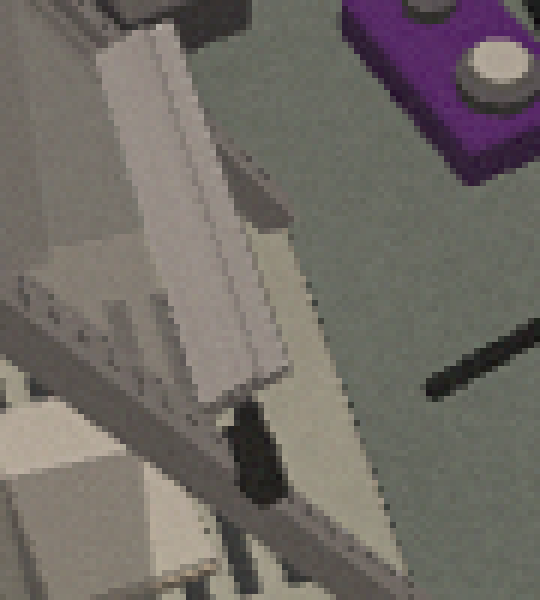

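View pics/top6z.png

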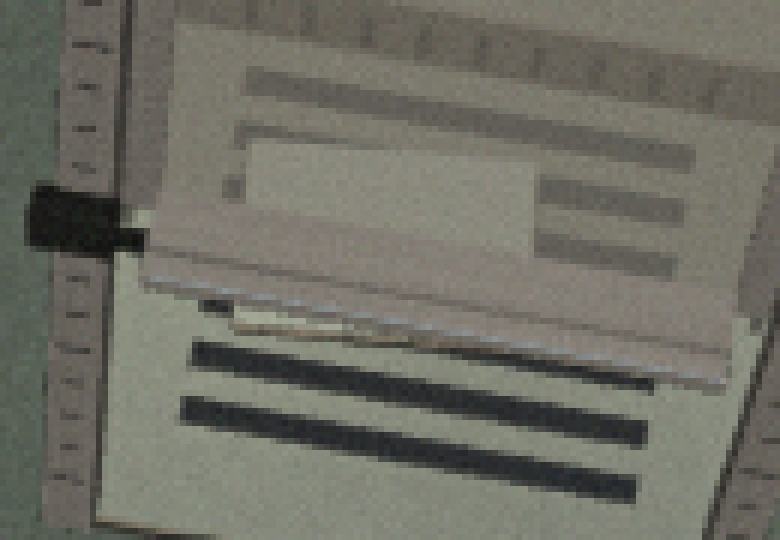

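View pics/wrist6.png

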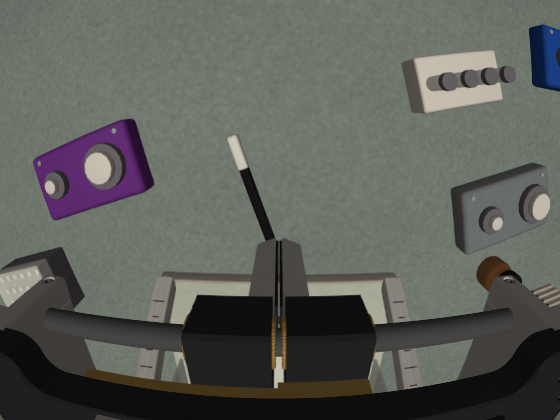

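Run:
```python
from h import *
print(S((268.3,211.3)),S((253.7,168),'top'),S((253.7,166.8),'top'))
L=tri((253.7,167.8),(268.3,211.3));R=tri((230+725/6,120+388/6),(220+178/6,150+25/6))
print(L,R,np.linalg.norm(L[0]-R[0]))
# project candidate lip_end & model into top
def proj(n,p):
    c=camera_info(n);T=np.linalg.inv(c["cam_to_world"]);k=T[:3,:3]@p+T[:3,3];return np.array([k[0]/k[2]*c["fx"]+c["cx"],k[1]/k[2]*c["fy"]+c["cy"]])
inn=.866*X-.5*Z
for b in (L[0],):
  for off in(0,4):   # b = bottom / mid ; 12mm thick part centre is 6mm above bottom
    e=b+inn*.021+trav*(.006-off*1e-3)
    print("lip_end",e,proj("top",e),proj("side",e))
    o,d=ray("top",(254.2,160)); p=e+.003*Y
    s=np.linalg.lstsq(np.stack([trav,-d],1),o-p,rcond=None)[0]; print("remaining s",s[0], "dz",s[0]*.866)
    # pane-foot & top corners for check
    for u,t in((0,0),(0,.008),(.046,.012),(.021,.012)): print(u,t,(proj("top",b+inn*u+trav*(t-off*1e-3))-[230,120])*6,(proj("side",b+inn*u+trav*(t-off*1e-3))-[220,150])*6)
```

```text
(np.float64(0.10013698527528124), np.float64(0.0007734801503093531)) (np.float64(0.09526684639067812), np.float64(0.0007058842010661818)) (np.float64(0.0991095829919934), np.float64(0.0005034323119658606))
(array([0.5615, 0.1106, 0.2091]), np.float64(0.0017656489503908388)) (array([ 0.52  , -0.1033,  0.2093]), np.float64(0.002239443450944854)) 0.2179685974790686
lip_end [0.5823 0.1066 0.2038] [255.8395 159.0243] [260.7416 214.355 ]
remaining s -0.00392832150029651 dz -0.0034019264192567777
0 0 [143.6321 284.8981] [291.775  368.3374]
0 0.008 [144.7804 269.9062] [282.6658 360.5105]
0.046 0.012 [168.2119 176.8985] [189.55   408.3642]
0.021 0.012 [155.9383 222.7907] [237.4076 380.3559]
lip_end [0.5804 0.107  0.2004] [255.7401 160.2773] [261.5179 214.9915]
remaining s 7.167849970307586e-05 dz 6.20735807428637e-05
0 0 [143.0627 292.3312] [296.2869 372.2141]
0 0.008 [144.2046 277.4232] [287.2347 364.4363]
0.046 0.012 [167.5849 184.5006] [194.3725 412.1085]
0.021 0.012 [155.3367 230.3714] [242.1095 384.2113]
```

```bash
python3 -m creep '[{"slide":[0,-20,0],"roll":0,"grip":1},{"slide":[331,-20,-10],"roll":0,"grip":1},{"slide":[331,-20,-10],"roll":0,"grip":1},{"slide":[331,-20,-10],"roll":0,"grip":1},{"slide":[331,-20,-10],"roll":0,"grip":1},{"slide":[331,-20,-10],"roll":0,"grip":1},{"slide":[331,-20,-10],"roll":0,"grip":1},{"slide":[331,-20,-10],"roll":0,"grip":1},{"slide":[331,-20,-10],"roll":0,"grip":1},{"slide":[331,-20,-10],"roll":0,"grip":1},{"slide":[331,-20,-10],"roll":0,"grip":1},{"slide":[331,80,-10],"roll":0,"grip":1},{"slide":[331,80,-10],"roll":0,"grip":1},{"slide":[331,80,-10],"roll":0,"grip":1},{"slide":[331,100,-10],"roll":0,"grip":1},{"slide":[331,100,-10],"roll":0,"grip":1}]';python3 -c "
import cv2
from h import *
print(robot.get_obs()['wrist_force'])
for n in('top','side','wrist'):cv2.imwrite(f'pics/{n}7.png',cv2.cvtColor(snapshot(n),cv2.COLOR_RGB2BGR))
cv2.imwrite('pics/side7z.png',cv2.imread('pics/side7.png')[190:340,200:400].repeat(3,0).repeat(3,1))
"
```

```text
time: 9.57
tool_pos: [0.4434, 0.3565, 0.0744]
ee_rot: [-1.564, 0.007, 1.383]
wrist_force: [-0.3, 0.6, 0.2]
width: 0.0007
[-0.2806  0.6093  0.2312]
```

View pics/side7z.png

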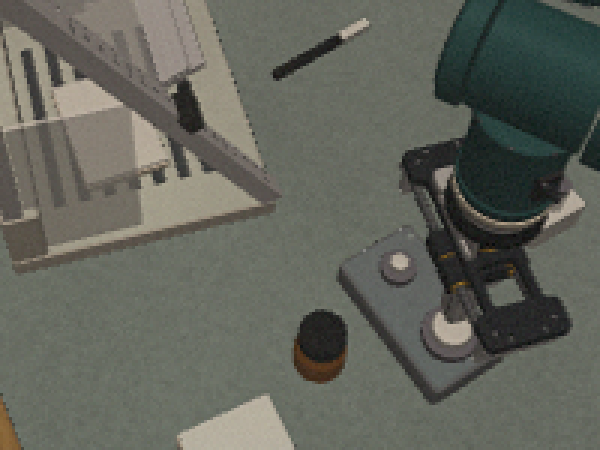

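View pics/wrist7.png

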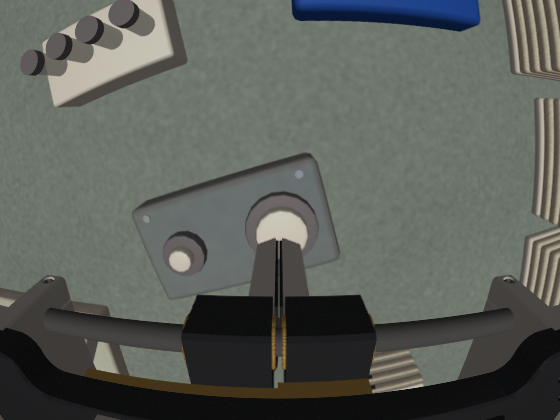

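```bash
python3 -m creep '[{"slide":[3,0,0],"roll":0,"grip":1},{"slide":[3,10,0],"roll":0,"grip":1},{"slide":[3,16,0],"roll":0,"grip":1},{"slide":[3,16,0],"roll":0,"grip":1}]'; python3 -m creep '[{"slide":[0,3,0],"roll":0,"grip":1},{"slide":[0,6,0],"roll":0,"grip":1},{"slide":[0,9,0],"roll":0,"grip":1},{"slide":[0,9,0],"roll":0,"grip":1}]'
```

```text
time: 10.05
tool_pos: [0.4454, 0.3622, 0.062]
ee_rot: [-1.569, 0.002, 1.385]
wrist_force: [0.2, -0.7, -0.6]
width: 0.0003
time: 10.38
tool_pos: [0.4462, 0.3629, 0.0544]
ee_rot: [-1.571, -0.0, 1.385]
wrist_force: [-0.8, -0.7, 2.9]
width: 0.0004
```

```bash
python3 -m creep '[{"slide":[0,3,0],"roll":0,"grip":1},{"slide":[0,6,0],"roll":0,"grip":1},{"slide":[0,8,0],"roll":0,"grip":1},{"slide":[0,8,0],"roll":0,"grip":1},{"slide":[0,8,0],"roll":0,"grip":1}]'
```

```text
time: 10.8
tool_pos: [0.4465, 0.363, 0.051]
ee_rot: [-1.572, -0.001, 1.385]
wrist_force: [-6.5, -5.0, 18.3]
width: 0.0006
```

```bash
python3 -c "
import cv2
from h import *
cv2.imwrite('pics/side8z.png',cv2.cvtColor(snapshot('side'),cv2.COLOR_RGB2BGR)[260:330,300:400].repeat(6,0).repeat(6,1))
"; python3 -m creep '[{"slide":[0,-10,0],"roll":0,"grip":1},{"slide":[0,-20,0],"roll":0,"grip":1},{"slide":[-3,-20,4],"roll":0,"grip":1},{"slide":[-3,-20,4],"roll":0,"grip":1},{"slide":[-3,-20,4],"roll":0,"grip":1}]'; python3 -m creep '[{"slide":[0,5,0],"roll":0,"grip":1},{"slide":[0,10,0],"roll":0,"grip":1},{"slide":[0,12,0],"roll":0,"grip":1},{"slide":[0,12,0],"roll":0,"grip":1}]'; python3 -m creep '[{"slide":[0,2,0],"roll":0,"grip":1},{"slide":[0,4,0],"roll":0,"grip":1},{"slide":[0,4,0],"roll":0,"grip":1}]';python3 -m creep '[{"slide":[0,2,0],"roll":0,"grip":1},{"slide":[0,4,0],"roll":0,"grip":1},{"slide":[0,4,0],"roll":0,"grip":1}]'
```

```text
time: 11.27
tool_pos: [0.441, 0.3601, 0.0654]
ee_rot: [-1.57, 0.001, 1.385]
wrist_force: [0.1, -0.4, 0.9]
width: 0.0007
time: 11.6
tool_pos: [0.4415, 0.3604, 0.0537]
ee_rot: [-1.57, 0.001, 1.385]
wrist_force: [-0.5, -0.5, 3.8]
width: 0.0005
time: 11.85
tool_pos: [0.4415, 0.3604, 0.0513]
ee_rot: [-1.571, 0.0, 1.385]
wrist_force: [-2.5, -2.6, 5.8]
width: 0.0005
time: 12.1
tool_pos: [0.4417, 0.3605, 0.051]
ee_rot: [-1.572, -0.0, 1.385]
wrist_force: [-6.6, -4.6, 20.4]
width: 0.0006
```

View pics/side8z.png

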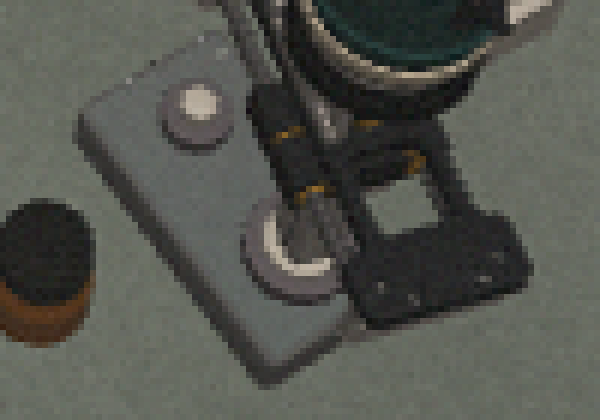

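```bash
python3 -m creep '[{"slide":[0,-10,0],"roll":0,"grip":1},{"slide":[0,-30,0],"roll":0,"grip":1},{"slide":[0,-60,0],"roll":0,"grip":1},{"slide":[0,-90,0],"roll":0,"grip":1},{"slide":[0,-120,0],"roll":0,"grip":1},{"slide":[0,-120,50],"roll":0,"grip":1},{"slide":[0,-120,80],"roll":0,"grip":1},{"slide":[0,-120,80],"roll":0,"grip":1},{"slide":[0,-120,80],"roll":0,"grip":1},{"slide":[0,-120,80],"roll":0,"grip":1}]';python3 -c "
import cv2
from h import *
print(robot.get_obs()['wrist_force'])
for n in('top','side'):cv2.imwrite(f'pics/{n}9.png',cv2.cvtColor(snapshot(n),cv2.COLOR_RGB2BGR))
a=cv2.imread('pics/side9.png')[150:250,220:310].repeat(6,0).repeat(6,1);cv2.imwrite('pics/side9z.png',a)
cv2.imwrite('pics/top9z.png',cv2.imread('pics/top9.png')[120:210,230:360].repeat(6,0).repeat(6,1))
"
```

```text
time: 12.93
tool_pos: [0.3632, 0.3752, 0.1659]
ee_rot: [-1.571, 0.001, 1.385]
wrist_force: [0.2, 0.2, -0.5]
width: 0.0001
[ 0.219   0.2128 -0.4964]
```

View pics/top9z.png

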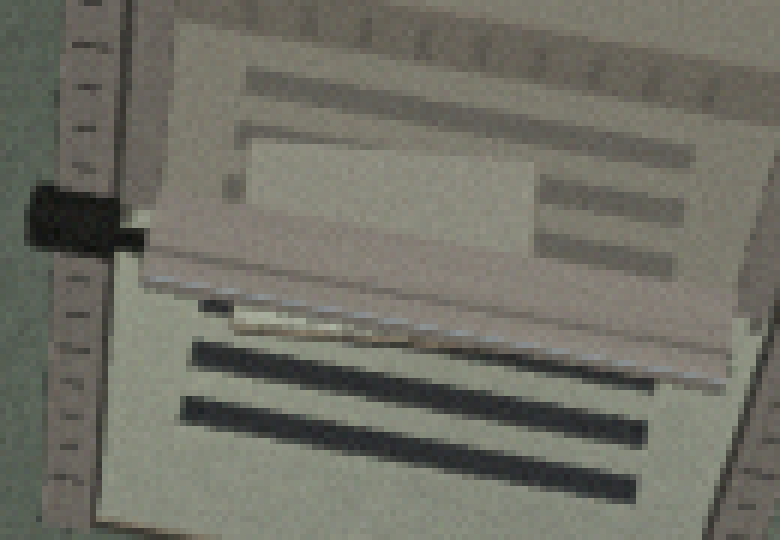

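View pics/side9.png

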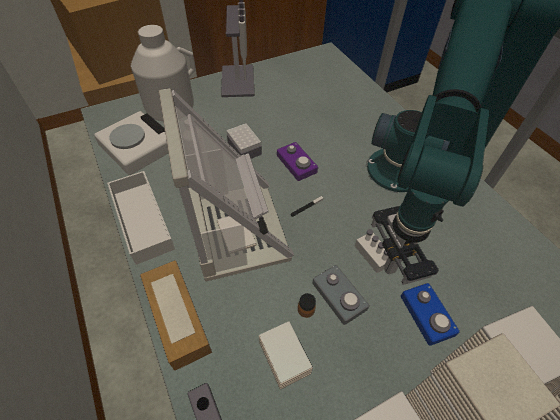

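View pics/side9z.png

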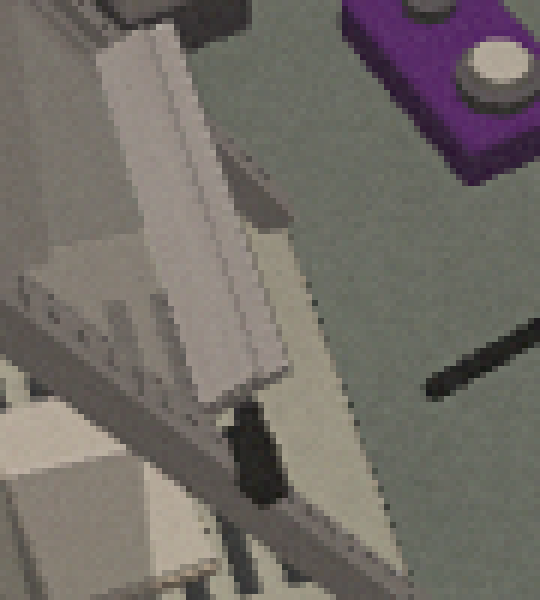

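The last pictures show the sash unmoved: the lip's front corner is at side pixel (268, 211) and the clip tip at top pixel (254, 160). The fan button is up, nothing else has been disturbed, and the robot is clear of everything. I'm handing it in.

```bash
python3 -c "
from h import *
print(ticket.close_job(), robot.get_obs()['time'])"
```

```text
the job is handed in; nothing more can be done
the job is handed in; nothing more can be done
```

I raised the sash to the pointer, backed away, pressed the larger button on the grey box to its stop and let it go, then handed the job in after about 13 s. I got no verdict.

**How the sash was raised:** the moves only let the gripper point straight down, so the fingertips could not get flat beneath the lip. I pushed with the shut fingers against the lip's lower front edge and moved along the rail direction. I never gripped the lip. Wrist force while pushing was up to about 8 N. I believe none of that went onto the pane or the top of the lip, but I couldn't confirm which part of the sash counted as touched.

**Last checks:**
- **Lip height:** the lip end came out level with the pointer, between 0 and 3.4 mm in height depending on which edge of the lip's front face I had picked in the pictures. A rougher reading from the picture by eye had suggested up to 7 mm. The limit is 9 mm.
- **Sash and clip at rest:** both looked the same in the pictures before and after the button press.
- **Button:** I pressed it twice, the second time better centred. Both times it reached a hard stop at the same depth (tool height 0.051 m, about 18–20 N). It was released before hand-in, and the smaller button was never touched.
- **Surroundings:** in the last pictures nothing else had visibly moved, and the wrist force was about zero with the arm clear.

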